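Snap the measuring cup back onto the condiment tub

ROBOT

A 6-joint arm with a two-finger parallel gripper is mounted at the origin on the work surface. World frame = base frame: x ahead of the robot, y to its left, z up, the work surface at z = 0. Lengths are in m, angles in rad, forces in N, time in s.
With the tool pointing down it reaches from about 0.35 to 0.975 m from the base axis. Payload 4.9 kg.
Tool frame: the origin (TCP) lies on the front face of the gripper's body, between the roots of the fingers; the fingertips stand ctrl.tip_extent ahead of it and the grasp point (between the pads) lies 54 mm ahead of it (ctrl.tip_extent is the distance from the TCP to the fingertips, in m); z points along the fingers, y is the line along which they close (so a half turn about z gives the same grasp; the last joint's range is limited). The gripper opens to 85 mm and grips with 20 to 120 N. Pads are 22 mm wide; open, the fingers measure 114 mm over their backs; the gripper's body (76 mm by 85 mm) begins 54 mm behind the grasp point. The pads swing forward as they close: fully open they stand 13 mm farther back than shut.
Start: joints at [-1.316, 0.053, 1.613, -0, 1.476, -0.119], TCP at [0.228, -0.582, 0.304] pointing down, gripper open.
Joint ranges: [-3.01, 3.01], [-1.01, 2.22], [0.06, 2.58], [-1.02, 4.17], [0.09, 2.62], [-3.14, 3.14]. Speed limits (rad/s): [2.57, 2.57, 3.14, 3.14, 3.14, 3.14].

INTERFACE

Orientations are given as a rotation vector (axis times angle).
In Python, from station import ctrl gives the robot as it stands.
- The arm moves only by the tool apply_moves, never from a script. Its argument "rows" is one flat list of numbers, 6 for each row, row after row: the shift along the tool's x, y, z normalised to -1 to 1, where 1 is 0.6 m, then the turn, a rotation vector about the tool's x, y, z normalised to -1 to 1, where 1 is 90 degrees. A call has 1 to 20 rows; each row is the pose to reach, as a shift and turn from the pose commanded when the call began, along the tool's axes at that moment; what a row does not reach only later rows make up. A row lasts 1/10 s, in which the tool goes at most 50 mm and 8.59 degrees, less where a joint would pass 70% of its speed; a pose out of reach is approached as far as the arm can. A call with a number of a shift or a turn outside -1 to 1 is refused whole. A call with a gripper value outside its range is refused whole. "grip" is the opening, from 0 (shut) to 1 (fully open), set as the call begins (left out, the last holds). The fingers move at their own pace and stop on an object; "grip_force" is the grip in N (left out, the last holds). Time passes only in rows, so rows that repeat a pose let the fingers close. It gives the time, the measured TCP pose, the force, the opening and the grip force at its end, in the units of the state.
- ctrl.get_obs(): the state, without advancing time (a new reading comes with each control period).
- ctrl.get_image(name): name is "scene" or "top" or "wrist"; returns (picture, depth): 400x640x3 uint8, blue, green, red; 400x640 float32, m along the optical axis (not along the pixel's ray), 0 where there is no reading.
- ctrl.camera_model(name): a dict with "mtx" (3x3 intrinsics, pixels), "R" (3x3) and "t" (3): a world point X has camera coordinates R X + t; the wrist camera has in their place "tool_from_camera" (4x4, takes a point from camera to tool coordinates, whose origin is the TCP and whose axes are the flange's). Camera axes: x right, y down, z forward; pixel columns grow to the right and rows downward; lengths in m; the calibration is good to about 2 mm. A picture is of the moment at which its call begins: read the wrist's pose just before it. camera_model takes no time and is no camera call.
- ctrl.finish_job(): hands the job in; it is judged then, once.
The state is a dict: "t": time; "q": joint angles; "dq": joint speeds; "effort": joint torques, N m; "tool_pos": TCP position; "tool_rot": TCP orientation; "contact_force": force on the tool from outside, world axes, zero at the start; "wrist_torque": the same for the moment, N m; "opening": finger opening in m; "grip_force": force on a finger pad.
Only numpy, scipy, OpenCV 4.12 (cv2) and the standard library are available. Lean on these libraries where they do the work, as an engineer would, in place of code of your own. Each camera call takes 0.05 s, during which the arm holds its last target. There are 200 camera calls.

TASK

The red measuring cup that doubles as the cap of the white condiment tub has been rinsed and left mouth down to drain. Lift it across onto the tub's pouring spout, still mouth down, and press it straight down until it clicks over the catches and sits fully home on the collar, then go on pressing firmly with about a kilogram of push (10 N) and finish like that, hand still pressing the cap down. Keep the tub standing upright where it is, do not press so hard that it is crushed, and leave the tumbler, basting pot, tongs and skewer holder where they are.

Things in the scene. Friction and masses are not known exactly. Their poses are not given: they have to be found in the camera images.
- tub: Loose white condiment tub with orange band, 0.47 to 0.63 kg. Jar 84 mm wide; ribbed collar 56 mm wide, its flat top 118 mm up; on it the pouring spout, 32 mm wide to 136 mm up, tapering to 20 mm wide at the top, 150 mm up. Four sprung round catches stand 4 mm out of the spout, 6.5 mm above the collar; they yield to the cap and spring out above its lip. Origin: centre of underside; z up.
- tub_seat (a point): Point on the tub's axis level with the collar's flat top, 118 mm above the tub's underside: the cap's origin comes here when fully home. z up along the tub's axis. The tub is crushed by a push of over 60 N on the cap.
- cap: Red measuring cup = snap cap, 30 g, mouth down. 49 mm wide, 52 mm high, closed flat top; bore 43 mm, 36 mm at a 3 mm inner lip at the mouth. Origin: centre of mouth rim; z to closed top. Set loosely on the spout it rests on the catches, 10 mm above the collar; 6 to 12 N push it some 4 mm over them, then the force drops (click), they pull it down to the collar, a hard stop. 2 mm side play.
- cap_top (a point): Centre of the cap's closed flat top, 52 mm from the mouth rim along the cap's axis.
- tumbler: Bystander: clear glass tumbler standing mouth down, 72 mm in diameter at the rim, 105 mm high. Origin: centre of its underside; z up.
- pot: Bystander: small black cast aluminium basting pot, 119 mm in diameter over the rim, 63 mm high, with a wooden stick handle reaching 170 mm from the centre along the pot's +x. Origin: centre of its underside; z up.
- tongs: Bystander: stainless steel tongs lying locked on the shelf, 320 mm long along their x, 30 mm wide, 18 mm high. Origin: on the shelf under their middle; z up.
- skewers: Bystander: bamboo skewer holder, a cup 76 mm in diameter and 125 mm high, with skewers sticking up to 230 mm above the shelf. Origin: centre of its underside; z up.
- table: The grey melamine shelf all stands on: flat top at height 0, reaching 0.8 m to either side and 1 m ahead of the robot.
Not all that is in view belongs to the job. What is meant by the cap is not pink, and is the smaller of those in its own colour. What is shaped like the tub but blue or yellow is not meant.

How it is judged:
By the outcome, as a careful person would: the job done as asked, in the order asked, and still so for the second after the job is handed in, while the arm keeps its last pose, push and grip.
It also fails if it takes over 50 s, if anything falls off the work surface, if the arm or the gripper's body presses on something with over 40 N, if the wrist force passes 120 N, or if a joint passes its speed limit or range.

## Working session

There is one attempt and no reset: what is moved stays moved. The work goes in short steps, Python scripts to look and compute and a tool call to move; the robot and the scene stay as the last step left them, time stands still between calls to the robot, and variables do not carry over. Pictures are saved under pics/ and viewed, at most 10 in all, crops included, and the job is handed in when it is done.

Besides the shell and the picture viewer there is one more tool, called after "Emit:" as name(argument=value, ...), one argument or row to a line, values as JSON. apply_moves: Moves the arm, as the interface text tells. Its arguments: {"type":"object","properties":{"rows":{"type":"array","items":{"type":"number"}},"grip":{"type":"number"},"grip_force":{"type":"number"}},"required":["rows"]}

```bash
mkdir -p pics; cat > h.py <<'E'
from station import ctrl
import numpy as np, cv2
from scipy.spatial.transform import Rotation as Rn
def world(name,o=None):
    m=ctrl.camera_model(name); K=np.array(m["mtx"])
    if name=="wrist":
        o=o or ctrl.get_obs(); T=np.eye(4); T[:3,:3]=Rn.from_rotvec(o["tool_rot"]).as_matrix(); T[:3,3]=o["tool_pos"]
        T=T@np.array(m["tool_from_camera"])
    else:
        R=np.array(m["R"]);T=np.eye(4);T[:3,:3]=R.T;T[:3,3]=-R.T@np.array(m["t"])
    return K,T
def pts(name,d,o=None):
    K,T=world(name,o); v,u=np.mgrid[:d.shape[0],:d.shape[1]]
    c=np.stack([(u-K[0,2])/K[0,0]*d,(v-K[1,2])/K[1,1]*d,d],-1)
    return c@T[:3,:3].T+T[:3,3]
def ray(name,u,v,z,o=None):
    K,T=world(name,o); r=T[:3,:3]@np.array([(u-K[0,2])/K[0,0],(v-K[1,2])/K[1,1],1]); p=T[:3,3]
    return p+r*(z-p[2])/r[2]
E
python3 - <<'E'
from h import *
print(ctrl.tip_extent, ctrl.get_obs())
for n in("scene","top"):
    i,d=ctrl.get_image(n); cv2.imwrite(f"pics/{n}.png",i); np.savez(f"pics/{n}.npz",i=i,d=d)
    K,T=world(n); print(n,T.round(3).tolist())
E
```

```text
0.0726 {'t': 0.0, 'q': array([-1.31598728e+00,  5.33660641e-02,  1.61430213e+00, -1.55735967e-05,
        1.47599168e+00, -1.19010567e-01]), 'dq': array([-0.00051007, -0.00112846,  0.00050281,  0.00157114, -0.00126641,
       -0.00076693]), 'effort': array([-1.97227644e-03, -3.93690920e+01, -3.70177567e+01, -2.26844750e-04,
        7.15666582e-03, -1.56258375e-05]), 'tool_pos': array([ 0.22810417, -0.58137692,  0.3026523 ]), 'tool_rot': array([-3.08485008e+00, -5.83400713e-01,  2.44445620e-04]), 'contact_force': array([ 0.75452539, -0.05759603,  0.15121322]), 'wrist_torque': array([-0.00391746,  0.01805692, -0.00562438]), 'grip_force': 0.0, 'opening': 0.08565393882098338}
scene [[-0.711, 0.563, -0.421, 1.188], [0.703, 0.559, -0.44, 0.637], [-0.013, -0.609, -0.793, 1.287], [0.0, 0.0, 0.0, 1.0]]
top [[0.019, -0.999, 0.046, 0.52], [-1.0, -0.019, 0.014, -0.015], [-0.013, -0.047, -0.999, 1.268], [0.0, 0.0, 0.0, 1.0]]
```

View pics/scene.png

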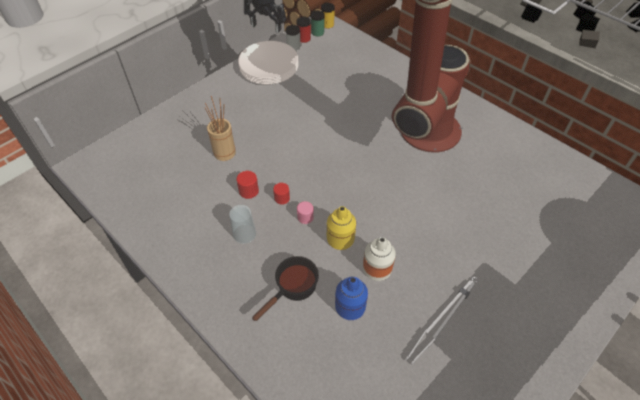

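View pics/top.png

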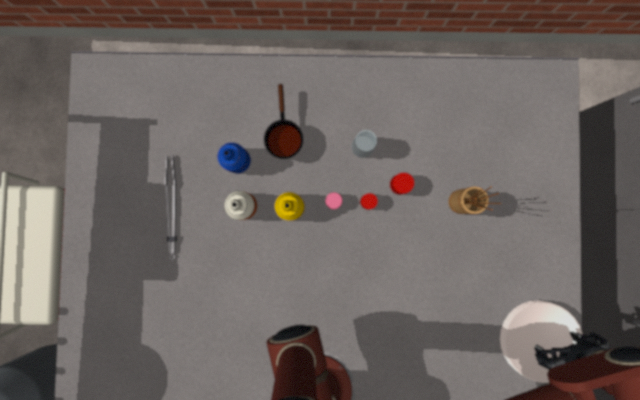

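The scene and top views show three cap candidates in the top picture: small red (369,201), larger red (402,183) and pink (334,201). The tub candidates are white with an orange band (240,206), yellow (289,206) and blue (234,157). I choose the small red one and the white one, and will measure both and check them in a crop.

```bash
python3 - <<'E'
from h import *
z=np.load("pics/top.npz");i,d=z["i"],z["d"];P=pts("top",d)
h=cv2.cvtColor(i,cv2.COLOR_BGR2HSV)
def rep(n,u,v,r=28):
    w=P[v-r:v+r,u-r:u+r].reshape(-1,3); w=w[w[:,2]>0.02]
    print(n,"zmax",w[:,2].max().round(3))
    return w
for n,u,v in(("small",369,201),("big",402,183),("pink",334,201),("yellow",289,206),("white",240,206),("tumbler",366,141),("skew",468,201)):
    w=rep(n,u,v,13)
    t=w[w[:,2]>w[:,2].max()-0.012]; print(t.mean(0).round(4),len(t),np.ptp(t,axis=0).round(3))
red=cv2.inRange(h,(0,150,90),(8,255,255))
n,l,s,c=cv2.connectedComponentsWithStats(red)
for k in range(1,n):
    if s[k,4]>60: print(s[k],c[k].round(1),ray("top",*c[k],0.05).round(4))
for (u,v) in((240,206),(237,206)): print(ray("top",u,v,0.15).round(4))
a=cv2.resize(i[170:235,215:425],None,fx=3.8,fy=3.8,interpolation=cv2.INTER_CUBIC)
s=np.load("pics/scene.npz")["i"][160:290,220:410]
s=cv2.resize(s,(798,340*798//798),interpolation=cv2.INTER_CUBIC)
a=cv2.resize(a,(798,250));cv2.imwrite("pics/c1.png",np.vstack([a,s]))
E
```

```text
small zmax 1.268
[ 0.5202 -0.015   1.268 ] 2 [0. 0. 0.]
big zmax 1.268
[ 0.5202 -0.015   1.268 ] 6 [0. 0. 0.]
pink zmax 1.268
[ 0.5202 -0.015   1.268 ] 1 [0. 0. 0.]
yellow zmax 1.268
[ 0.5202 -0.015   1.268 ] 2 [0. 0. 0.]
white zmax 1.268
[ 0.5202 -0.015   1.268 ] 4 [0. 0. 0.]
tumbler zmax 1.268
[ 0.5202 -0.015   1.268 ] 5 [0. 0. 0.]
skew zmax 1.268
[ 0.5202 -0.015   1.268 ] 4 [0. 0. 0.]
[413  21  30   4  69] [427.7  22.2] [ 1.1148 -0.3165  0.05  ]
[390 173  24  21 397] [402.  183.1] [ 0.6249 -0.2439  0.05  ]
[360 194  18  15 214] [368.7 201. ] [ 0.5698 -0.1459  0.05  ]
[269 344  15  22 111] [274.3 351. ] [0.1253 0.1244 0.05  ]
[558 368  82  32 982] [610.3 384.8] [ 0.0519 -0.8496  0.05  ]
[0.5456 0.2163 0.15  ]
[0.5454 0.2245 0.15  ]
```

View pics/c1.png

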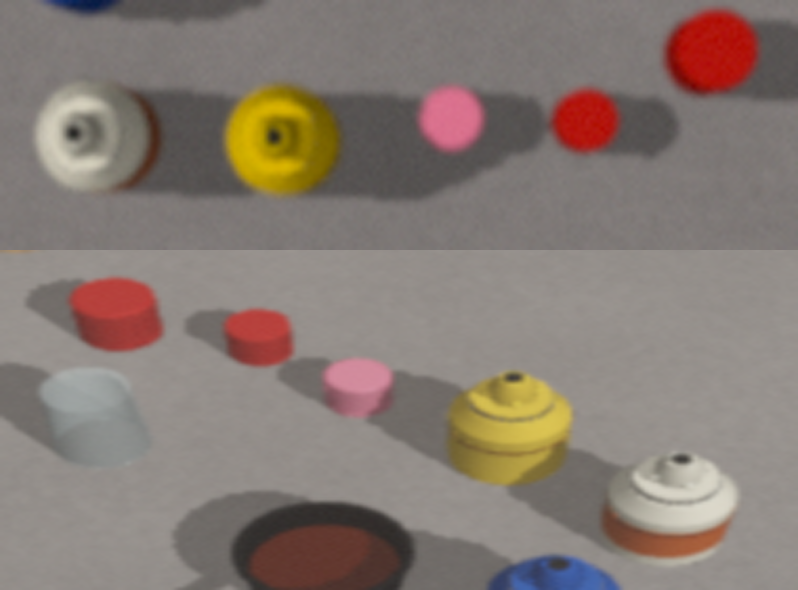

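The small red cup at crop (586,120) is the cap. The big red one at (712,52) and the pink one at (452,118) are decoys. The white tub's spout hole is at crop (74,133). Next I move above the cap with the fingers set to close along world x, because the pink cup is close by in y.

```bash
cat >> h.py <<'E'
def goto(p,yaw=None):
    """shift/turn in move units to TCP position p, tool down, tool y along world angle yaw"""
    o=ctrl.get_obs(); R=Rn.from_rotvec(o["tool_rot"]); s=R.inv().apply(np.array(p)-o["tool_pos"])/0.6
    print("shift",s.round(4))
    if yaw is not None:
        for y in(yaw,yaw+np.pi):
            Y=np.array([np.cos(y),np.sin(y),0]);Z=np.array([0,0,-1.]);X=np.cross(Y,Z)
            print("turn",((R.inv()*Rn.from_matrix(np.stack([X,Y,Z],1))).as_rotvec()/(np.pi/2)).round(4))
    print("R",R.as_matrix().round(3).tolist(),o["t"],o["tool_pos"].round(4))
E
python3 - <<'E'
from h import *
print(np.array(ctrl.camera_model("wrist")["tool_from_camera"]).round(3).tolist(),ctrl.camera_model("wrist")["mtx"])
goto([0.55,-0.146,0.34],0)
print(ray("top",234.5,204.6,0.15))
E
```

```text
[[0.0, -0.959, -0.283, 0.071], [1.0, 0.0, -0.0, -0.0], [0.0, -0.283, 0.959, -0.067], [0.0, 0.0, 0.0, 1.0]] [[349.40241402   0.         314.11889888]
 [  0.         349.40241402 207.72026173]
 [  0.           0.           1.        ]]
shift [ 0.7644 -0.4798 -0.061 ]
turn [-0.001  -0.0008 -0.762 ]
turn [-9.000e-04  1.100e-03  1.238e+00]
R [[0.931, 0.365, -0.0], [0.365, -0.931, 0.002], [0.0, -0.002, -1.0]] 0.1 [ 0.2281 -0.5814  0.3028]
[0.54910311 0.23151568 0.15      ]
```

Emit:
apply_moves(
  rows=[0.03, -0.02, -0.06, 0, 0, -0.03, 0.08, -0.05, -0.061, 0, 0, -0.08, 0.13, -0.08, -0.061, 0, 0, -0.13, 0.19, -0.12, -0.061, 0, 0, -0.19, 0.25, -0.157, -0.061, 0, 0, -0.25, 0.31, -0.195, -0.061, 0, 0, -0.31, 0.37, -0.23, -0.061, 0, 0, -0.37, 0.43, -0.27, -0.061, 0, 0, -0.43, 0.49, -0.31, -0.061, 0, 0, -0.49, 0.55, -0.345, -0.061, 0, 0, -0.55, 0.61, -0.383, -0.061, 0, 0, -0.61, 0.66, -0.414, -0.061, 0, 0, -0.66, 0.7, -0.44, -0.061, 0, 0, -0.7, 0.735, -0.46, -0.061, 0, 0, -0.735, 0.755, -0.474, -0.061, 0, 0, -0.755, 0.7644, -0.48, -0.061, 0, 0, -0.762, 0.7644, -0.48, -0.061, 0, 0, -0.762, 0.7644, -0.48, -0.061, 0, 0, -0.762, 0.7644, -0.48, -0.061, 0, 0, -0.762],
  grip=1,
)

```text
t: 2.0
tool_pos: [0.5496, -0.1471, 0.3405]
tool_rot: [2.223, 2.22, -0.0]
contact_force: [0.1, 1.0, -0.7]
opening: 0.0856
grip_force: 0.0
```

```bash
cat >> h.py <<'E'
def snap(fn):
    o=ctrl.get_obs(); i,d=ctrl.get_image("wrist"); cv2.imwrite(f"pics/{fn}.png",i); np.savez(f"pics/{fn}.npz",i=i,d=d); return o,i,d
E
python3 - <<'E'
from h import *
o,i,d=snap("w1"); P=pts("wrist",d,o)
red=cv2.inRange(cv2.cvtColor(i,cv2.COLOR_BGR2HSV),(0,150,60),(8,255,255))
n,l,s,c=cv2.connectedComponentsWithStats(red)
for k in range(1,n):
    if s[k,4]>200:
        w=P[(l==k)&(d>0)]; t=w[np.abs(w[:,2]-0.052)<0.006]
        print(s[k],c[k].round(1),len(t))
        if len(t)>20:
            print(np.percentile(w[:,2],[2,50,98]).round(4), t.mean(0).round(4),t.min(0).round(4),t.max(0).round(4),cv2.minEnclosingCircle(t[:,:2].astype(np.float32)))
goto([0.569,-0.146,0.084],0)
E
```

```text
[ 313  148   46   51 1801] [335.2 173.5] 1618
[0.0141 0.0492 0.0508] [ 0.5716 -0.1463  0.0492] [ 0.5487 -0.1709  0.0461] [ 0.5947 -0.1229  0.0517] ((0.5719971656799316, -0.14718031883239746), 0.02453165501356125)
[ 352  222   63   72 3290] [382.2 258.1] 219
[0.0062 0.0639 0.0657] [ 0.6157 -0.2215  0.0521] [ 0.5952 -0.2506  0.046 ] [ 0.6471 -0.2129  0.0578] ((0.621557354927063, -0.23560045659542084), 0.029681256040930748)
shift [0.0019 0.0323 0.4276]
turn [ 0.      0.0001 -0.001 ]
turn [ 2.000e-04 -0.000e+00  1.999e+00]
R [[0.002, 1.0, 0.0], [1.0, -0.002, -0.0], [-0.0, 0.0, -1.0]] 2.05 [ 0.5496 -0.147   0.3406]
```

View pics/w1.png

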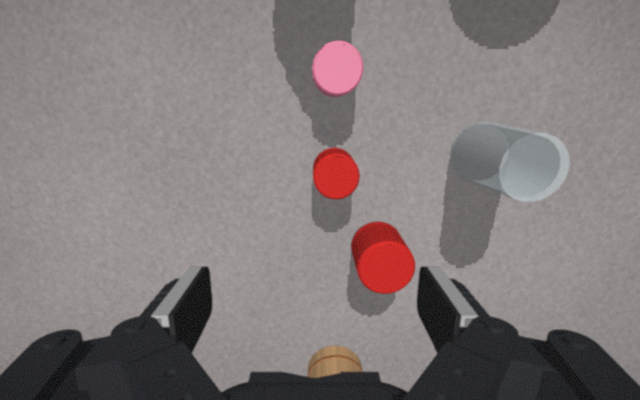

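The wrist view shows the small red cap at (336,173), between pink (337,68) and the bigger red one (382,258). There is room for fingers closing along x.

Emit:
apply_moves(
  rows=[0, 0.0373, 0.04, 0, 0, 0, 0, 0.0373, 0.1, 0, 0, 0, 0, 0.0373, 0.17, 0, 0, 0, 0, 0.0373, 0.24, 0, 0, 0, 0, 0.0373, 0.3, 0, 0, 0, 0, 0.0373, 0.35, 0, 0, 0, 0, 0.0373, 0.39, 0, 0, 0, 0, 0.0373, 0.415, 0, 0, 0, 0, 0.0373, 0.428, 0, 0, 0, 0, 0.0373, 0.431, 0, 0, 0, 0, 0.0373, 0.431, 0, 0, 0, 0, 0.0373, 0.431, 0, 0, 0],
)

```text
t: 3.25
tool_pos: [0.5734, -0.1466, 0.0835]
tool_rot: [2.22, 2.22, 0.002]
contact_force: [0.9, 0.2, 0.6]
opening: 0.0853
grip_force: 0.0
```

Emit:
apply_moves(
  rows=[0, 0, 0, 0, 0, 0, 0, 0, 0, 0, 0, 0, 0, 0, 0, 0, 0, 0, 0, 0, 0, 0, 0, 0, 0, 0, 0, 0, 0, 0, 0, 0, 0, 0, 0, 0, 0, 0, 0, 0, 0, 0, 0, 0, 0, 0, 0, 0],
  grip=0,
  grip_force=50,
)

```text
t: 4.05
tool_pos: [0.573, -0.1464, 0.0828]
tool_rot: [2.221, 2.221, 0.001]
contact_force: [0.2, 0.2, 6.8]
opening: 0.0482
grip_force: 51.8
```

Emit:
apply_moves(
  rows=[0, 0, -0.03, 0, 0, 0, 0, 0, -0.08, 0, 0, 0, 0, 0, -0.14, 0, 0, 0, 0, 0, -0.21, 0, 0, 0, 0, 0, -0.28, 0, 0, 0, 0, 0, -0.34, 0, 0, 0, 0.04, -0.02, -0.39, 0, 0, 0, 0.1, -0.04, -0.42, 0, 0, 0, 0.17, -0.04, -0.43, 0, 0, 0, 0.24, -0.04, -0.43, 0, 0, 0, 0.31, -0.04, -0.43, 0, 0, 0, 0.37, -0.04, -0.43, 0, 0, 0, 0.41, -0.04, -0.43, 0, 0, 0, 0.44, -0.04, -0.43, 0, 0, 0, 0.45, -0.04, -0.43, 0, 0, 0, 0.45, -0.04, -0.43, 0, 0, 0, 0.45, -0.04, -0.43, 0, 0, 0, 0.45, -0.04, -0.43, 0, 0, 0],
)

```text
t: 5.85
tool_pos: [0.5485, 0.1228, 0.3397]
tool_rot: [-2.223, -2.22, 0.001]
contact_force: [-0.4, -0.2, -0.2]
opening: 0.0483
grip_force: 51.6
```

```bash
python3 - <<'E'
from h import *
o,i,d=snap("w2"); P=pts("wrist",d,o)
print(o["tool_pos"],o["opening"],o["contact_force"])
m=(P[...,2]>0.135)&(P[...,2]<0.165)&(P[...,1]>0.17)&(d>0)
w=P[m]; print(len(w), w.mean(0) if len(w) else 0)
if len(w): print(cv2.minEnclosingCircle(w[:,:2].astype(np.float32)), np.percentile(w[:,2],[5,50,95]))
E
```

```text
[0.54847207 0.12282954 0.33971262] 0.04834187614081944 [-0.43120916 -0.23657592 -0.19982779]
2707 [0.61295805 0.24151949 0.14387129]
((0.621159553527832, 0.24049238860607147), 0.08503901958465576) [0.1360564  0.14574233 0.14846764]
```

View pics/w2.png

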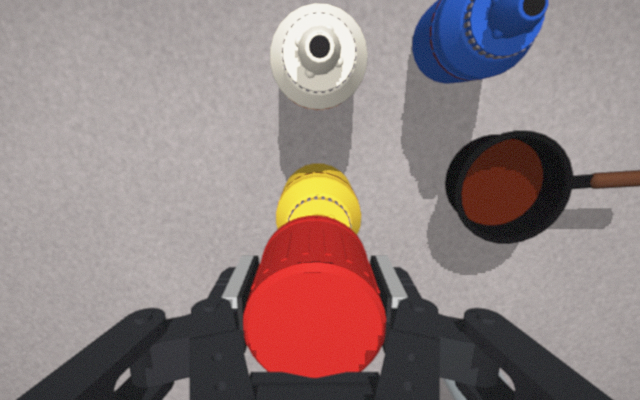

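The wrist view shows the white tub's spout at (319,46), yellow (318,200), blue (480,35) and the held cap's top at (315,320), level.

```bash
python3 - <<'E'
from h import *
z=np.load("pics/w2.npz");i,d=z["i"],z["d"];o=ctrl.get_obs();P=pts("wrist",d,o)
x0=200*0
g=cv2.cvtColor(i,cv2.COLOR_BGR2GRAY)
dk=np.zeros_like(g); dk[30:62,303:337]=(g[30:62,303:337]<90)*255
M=cv2.moments(dk,True);u,v=M["m10"]/M["m00"],M["m01"]/M["m00"]
print("hole",u,v,M["m00"],ray("wrist",u,v,0.15,o).round(4))
box=np.zeros_like(g,bool);box[0:115,265:375]=1
for lo,hi in((.143,.165),(.112,.122),(0.03,0.16)):
    w=P[box&(P[...,2]>lo)&(P[...,2]<hi)&(d>0)].astype(np.float32)
    print(lo,len(w),cv2.minEnclosingCircle(w[:,:2]),np.median(w[:,2]),w.mean(0))
red=cv2.inRange(cv2.cvtColor(i,cv2.COLOR_BGR2HSV),(0,150,60),(8,255,255))>0
w=P[red&(P[...,2]>0.2)]
zt=np.percentile(w[:,2],95);t=w[abs(w[:,2]-zt)<0.006].astype(np.float32)
print("captop",zt,len(t),cv2.minEnclosingCircle(t[:,:2]),t.min(0),t.max(0)); 
T=w[w[:,2]<zt-0.02]; print("side x ctr",T[:,0].min(),T[:,0].max(),T[:,2].min())
# top camera cross-check
zt=np.load("pics/top.npz")["i"];gt=cv2.cvtColor(zt,cv2.COLOR_BGR2GRAY)
b=gt[195:215,225:245]; k=np.argwhere(b<b.min()+40); print((k.mean(0)+[195,225]),ray("top",k[:,1].mean()+225,k[:,0].mean()+195,0.15))
E
```

```text
hole 319.1524390243902 46.082317073170735 328.0 [0.5513 0.2326 0.15  ]Traceback (most recent call last):
  File "<stdin>", line 11, in <module>
cv2.error: OpenCV(4.12.0) /io/opencv/modules/imgproc/src/shapedescr.cpp:201: error: (-215:Assertion failed) count >= 0 && (depth == CV_32F || depth == CV_32S) in function 'minEnclosingCircle'
```

```bash
python3 - <<'E'
from h import *
z=np.load("pics/w2.npz");i,d=z["i"],z["d"];o=ctrl.get_obs();P=pts("wrist",d,o)
circ=lambda w: cv2.minEnclosingCircle(np.ascontiguousarray(w[:,:2],dtype=np.float32))
box=np.zeros(d.shape,bool);box[0:115,265:375]=1
print(np.histogram(P[box&(d>0)][:,2],bins=np.arange(-.02,.17,.01)), (d[box]==0).sum(), d[46,310:330].round(3))
for lo,hi in((.125,.165),(.112,.122),(0.03,0.16)):
    w=P[box&(P[...,2]>lo)&(P[...,2]<hi)&(d>0)]
    if len(w): print(lo,len(w),circ(w),np.median(w[:,2]),w.mean(0))
red=cv2.inRange(cv2.cvtColor(i,cv2.COLOR_BGR2HSV),(0,150,60),(8,255,255))>0
w=P[red&(P[...,2]>0.2)]
zt=np.percentile(w[:,2],95);t=w[abs(w[:,2]-zt)<0.006]
print("captop",zt,len(t),circ(t),t.min(0),t.max(0)); 
gt=cv2.cvtColor(np.load("pics/top.npz")["i"],cv2.COLOR_BGR2GRAY)
b=gt[195:215,225:245].astype(int); k=np.argwhere(b<b.min()+40); print((k.mean(0)+[195,225]),ray("top",k[:,1].mean()+225,k[:,0].mean()+195,0.15))
E
```

```text
(array([   0, 4501,    4,    0,    0,    0,    0,    0,   13,   10,  838,
       1921,  726, 2741,  198,  477, 1159,    2]), array([-0.02, -0.01,  0.  ,  0.01,  0.02,  0.03,  0.04,  0.05,  0.06,
        0.07,  0.08,  0.09,  0.1 ,  0.11,  0.12,  0.13,  0.14,  0.15,
        0.16])) 60 [0.238 0.237 0.237 0.238 0.238 0.238 0.238 0.237 0.238 0.238 0.238 0.238
 0.237 0.238 0.238 0.239 0.237 0.238 0.237 0.239]
0.125 1720 ((0.5518766045570374, 0.232436865568161), 0.019188158214092255) 0.14486432137647662 [0.55151676 0.23145055 0.14251891]
0.112 2735 ((0.551691472530365, 0.23312781751155853), 0.029187466949224472) 0.11538896765668105 [0.55151088 0.23233083 0.115354  ]
0.03 8085 ((0.5519935488700867, 0.2328101396560669), 0.04233798384666443) 0.11461647443029471 [0.55135396 0.23044191 0.1121977 ]
captop 0.307217837949383 13505 ((0.5475586652755737, 0.1217816025018692), 0.025077614933252335) [0.52342837 0.10216132 0.30122478] [0.57207282 0.14673378 0.30838297]
[204.28571429 234.        ] [0.5499373  0.23291247 0.15      ]
```

Emit:
apply_moves(
  rows=[0.03, 0.003, 0, 0, 0, 0, 0.08, 0.007, 0, 0, 0, 0, 0.13, 0.007, 0, 0, 0, 0, 0.165, 0.007, 0, 0, 0, 0, 0.18, 0.007, 0.01, 0, 0, 0, 0.1847, 0.007, 0.03, 0, 0, 0, 0.1847, 0.007, 0.07, 0, 0, 0, 0.1847, 0.007, 0.11, 0, 0, 0, 0.1847, 0.007, 0.14, 0, 0, 0, 0.1847, 0.007, 0.154, 0, 0, 0, 0.1847, 0.007, 0.158, 0, 0, 0, 0.1847, 0.007, 0.158, 0, 0, 0, 0.1847, 0.007, 0.158, 0, 0, 0],
)

```text
t: 7.2
tool_pos: [0.5532, 0.2345, 0.2464]
tool_rot: [2.221, 2.22, 0.003]
contact_force: [0.8, 0.2, -0.1]
opening: 0.0483
grip_force: 51.6
```

```bash
python3 - <<'E'
from h import *
o=ctrl.get_obs();print(o["tool_pos"],o["tool_rot"],o["contact_force"],o["opening"])
i,d=ctrl.get_image("scene");a=cv2.resize(i[150:300,300:460],None,fx=3.7,fy=3.7,interpolation=cv2.INTER_CUBIC);cv2.imwrite("pics/s2.png",a)
E
```

```text
[0.55324763 0.23447246 0.24642584] [2.22113357 2.22020197 0.00285915] [ 0.76977956  0.23292994 -0.07770402] 0.048272820391152854
```

View pics/s2.png

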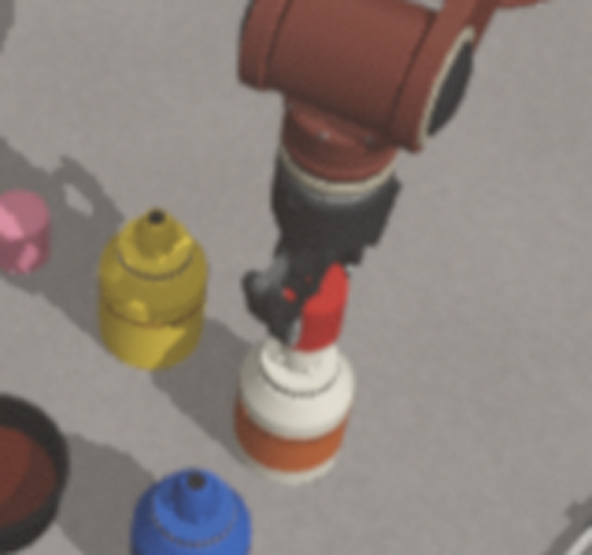

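Cap sits over the spout, but in the scene view its right edge (347) looks right of the tub axis (~300). I'll check that by projecting the axis.

```bash
python3 - <<'E'
from h import *
m=ctrl.camera_model("scene");K=np.array(m["mtx"]);R=np.array(m["R"]);t=np.array(m["t"])
pr=lambda p:(lambda c:(c[:2]/c[2]))(K@(R@np.array(p)+t))
crop=lambda p:((pr(p)-[300,150])*3.7).round(0)
ax=[0.5516,0.2327]
for z in(0,0.118,0.15): print("tub axis",z,crop(ax+[z]))
c=[0.5492,0.2327+.0008]
rt=np.array([-0.711,0.703,0]);rt/=np.linalg.norm(rt)
for z in(0.163,0.19,0.215): print("cap",z,crop([*ax,z]),crop(np.array([*ax,z])+rt*0.0245),crop(np.array([*ax,z])-rt*0.0245))
i=ctrl.get_image("scene")[0]
print("tub jar mask")
hsv=cv2.cvtColor(i,cv2.COLOR_BGR2HSV)
o=cv2.inRange(hsv,(5,130,80),(14,255,255));n,l,s,cc=cv2.connectedComponentsWithStats(o)
for k in range(1,n):
    if s[k,4]>60 and s[k,0]>340 and s[k,1]>230: print("orange",s[k],((s[k,0]-.5+s[k,2]/2-300)*3.7))
r=cv2.inRange(hsv,(0,150,60),(4,255,255));ys,xs=np.nonzero(r[215:250,370:400]);
for y in range(0,35,3): 
    q=xs[ys==y]; 
    if len(q): print(y+215,((y+65)*3.7),(q.min()+70)*3.7,(q.max()+70)*3.7)
# jar white edges
w=(hsv[...,1]<60)&(hsv[...,2]>165)
for y in range(246,264,3):
    q=np.nonzero(w[y,355:405])[0]; 
    if len(q): print("white",y,(y-150)*3.7,(q.min()+55)*3.7,(q.max()+55)*3.7)
E
```

```text
tub axis 0 [284. 440.]
tub axis 0.118 [298. 359.]
tub axis 0.15 [302. 335.]
cap 0.163 [304. 324.] [339. 324.] [269. 325.]
cap 0.19 [308. 303.] [343. 303.] [273. 303.]
cap 0.215 [311. 283.] [347. 282.] [276. 283.]
tub jar mask
orange [365 263  27  14 182] 288.6
224 273.8 325.6 340.40000000000003
227 284.90000000000003 321.90000000000003 340.40000000000003
230 296.0 314.5 340.40000000000003
233 307.1 303.40000000000003 336.7
236 318.2 307.1 336.7
239 329.3 303.40000000000003 333.0
242 340.40000000000003 303.40000000000003 325.6
white 246 355.20000000000005 262.7 344.1
white 249 366.3 262.7 347.8
white 252 377.40000000000003 270.1 351.5
white 255 388.5 262.7 351.5
white 258 399.6 255.3 351.5
white 261 410.70000000000005 259.0 344.1
```

The projection agrees with the picture to about 2 mm, so I lower the cap slowly.

Emit:
apply_moves(
  rows=[0, 0, 0.01, 0, 0, 0, 0, 0, 0.02, 0, 0, 0, 0, 0, 0.03, 0, 0, 0, 0, 0, 0.038, 0, 0, 0, 0, 0, 0.044, 0, 0, 0, 0, 0, 0.05, 0, 0, 0, 0, 0, 0.05, 0, 0, 0, 0, 0, 0.05, 0, 0, 0],
)

```text
t: 8.1
tool_pos: [0.5527, 0.2346, 0.2151]
tool_rot: [2.221, 2.221, 0.0]
contact_force: [0.3, -0.7, -1.0]
opening: 0.0483
grip_force: 51.6
```

Emit:
apply_moves(
  rows=[0, 0, 0.002, 0, 0, 0, 0, 0, 0.004, 0, 0, 0, 0, 0, 0.006, 0, 0, 0, 0, 0, 0.008, 0, 0, 0, 0, 0, 0.008, 0, 0, 0, 0, 0, 0.008, 0, 0, 0],
)

```text
t: 8.7
tool_pos: [0.5526, 0.2345, 0.2104]
tool_rot: [2.221, 2.221, -0.0]
contact_force: [-0.5, -1.2, 1.2]
opening: 0.0481
grip_force: 51.8
```

Emit:
apply_moves(
  rows=[0, 0, 0.001, 0, 0, 0, 0, 0, 0.002, 0, 0, 0, 0, 0, 0.003, 0, 0, 0, 0, 0, 0.004, 0, 0, 0, 0, 0, 0.004, 0, 0, 0, 0, 0, 0.004, 0, 0, 0],
)

```text
t: 9.3
tool_pos: [0.553, 0.2346, 0.2093]
tool_rot: [2.221, 2.221, 0.001]
contact_force: [-1.8, -1.7, 6.2]
opening: 0.0484
grip_force: 52.3
```

Emit:
apply_moves(
  rows=[0, 0, 0.001, 0, 0, 0, 0, 0, 0.002, 0, 0, 0, 0, 0, 0.003, 0, 0, 0, 0, 0, 0.003, 0, 0, 0, 0, 0, 0.003, 0, 0, 0],
)

```text
t: 9.8
tool_pos: [0.5531, 0.2346, 0.208]
tool_rot: [2.221, 2.221, 0.002]
contact_force: [-3.0, -1.9, 8.5]
opening: 0.0485
grip_force: 52.4
```

Emit:
apply_moves(
  rows=[0, 0, 0.001, 0, 0, 0, 0, 0, 0.002, 0, 0, 0, 0, 0, 0.003, 0, 0, 0, 0, 0, 0.003, 0, 0, 0, 0, 0, 0.003, 0, 0, 0],
)

```text
t: 10.3
tool_pos: [0.5518, 0.2344, 0.2023]
tool_rot: [-2.22, -2.22, 0.003]
contact_force: [0.2, -0.5, -6.0]
opening: 0.0483
grip_force: 52.3
```

It clicked: the force went from +8.5 to −6 N and the cap was pulled down. Now I press onto the collar.

Emit:
apply_moves(
  rows=[0, 0, 0.001, 0, 0, 0, 0, 0, 0.002, 0, 0, 0, 0, 0, 0.003, 0, 0, 0, 0, 0, 0.004, 0, 0, 0, 0, 0, 0.004, 0, 0, 0, 0, 0, 0.004, 0, 0, 0],
)

```text
t: 10.9
tool_pos: [0.5526, 0.2346, 0.202]
tool_rot: [2.221, 2.221, 0.0]
contact_force: [-0.4, -0.7, -3.9]
opening: 0.0485
grip_force: 52.3
```

Emit:
apply_moves(
  rows=[0, 0, 0.001, 0, 0, 0, 0, 0, 0.002, 0, 0, 0, 0, 0, 0.002, 0, 0, 0, 0, 0, 0.002, 0, 0, 0],
)

```text
t: 11.3
tool_pos: [0.5528, 0.2346, 0.2011]
tool_rot: [2.221, 2.221, 0.001]
contact_force: [-1.3, -1.1, -1.1]
opening: 0.0485
grip_force: 52.4
```

Emit:
apply_moves(
  rows=[0, 0, 0.001, 0, 0, 0, 0, 0, 0.002, 0, 0, 0, 0, 0, 0.003, 0, 0, 0, 0, 0, 0.003, 0, 0, 0, 0, 0, 0.003, 0, 0, 0],
)

```text
t: 11.8
tool_pos: [0.5531, 0.2347, 0.2008]
tool_rot: [2.221, 2.221, 0.002]
contact_force: [-3.4, -0.9, 6.2]
opening: 0.0482
grip_force: 53.3
```

Emit:
apply_moves(
  rows=[0, 0, 0.001, 0, 0, 0, 0, 0, 0.002, 0, 0, 0, 0, 0, 0.002, 0, 0, 0, 0, 0, 0.002, 0, 0, 0],
)

```text
t: 12.2
tool_pos: [0.5532, 0.2348, 0.2008]
tool_rot: [2.221, 2.221, 0.002]
contact_force: [-5.4, -0.7, 12.0]
opening: 0.048
grip_force: 53.7
```

Emit:
apply_moves(
  rows=[0, -0.001, 0, 0, 0, 0, 0, -0.002, -0.0003, 0, 0, 0, 0, -0.002, -0.0003, 0, 0, 0, 0, -0.002, -0.0003, 0, 0, 0, 0, -0.002, -0.0003, 0, 0, 0],
)

```text
t: 12.7
tool_pos: [0.5527, 0.2347, 0.2008]
tool_rot: [2.22, 2.22, 0.005]
contact_force: [-1.7, -2.4, 8.3]
opening: 0.0481
grip_force: 53.3
```

```bash
python3 - <<'E'
from h import *
i,d=ctrl.get_image("scene");o=ctrl.get_obs();print(o["t"],o["tool_pos"],o["contact_force"])
a=cv2.resize(i[150:300,220:460],None,fx=3.3,fy=3.3,interpolation=cv2.INTER_CUBIC);cv2.imwrite("pics/s3.png",a)
for _ in range(4): ctrl.get_image("top"); o=ctrl.get_obs(); print(o["t"],o["tool_pos"][2],o["contact_force"])
E
```

```text
12.75 [0.55275    0.23470742 0.20083253] [-1.46704542 -1.5594812   7.96716776]
12.8 0.20081035612886233 [-1.49099444 -2.05542068  8.7239783 ]
12.85 0.20082629243902766 [-1.83511373 -1.10031325  8.21518451]
12.9 0.2008239308149448 [-2.19054003 -1.39302053  8.04980847]
12.95 0.20081652091990407 [-0.99592539 -1.3696755   8.64079552]
```

View pics/s3.png

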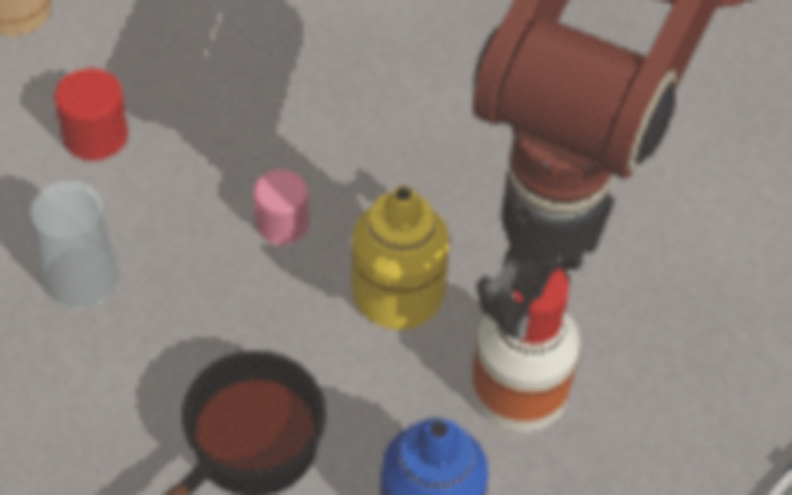

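The cap at (545,305) sits on the collar and the tub is upright. The push is about 8.3 N, so I bring it up to around 10–11 N.

Emit:
apply_moves(
  rows=[0, 0, 0.0007, 0, 0, 0, 0, 0, 0.0007, 0, 0, 0, 0, 0, 0.0007, 0, 0, 0, 0, 0, 0.0007, 0, 0, 0, 0, 0, 0.0007, 0, 0, 0, 0, 0, 0.0007, 0, 0, 0],
)

```text
t: 13.55
tool_pos: [0.5528, 0.2348, 0.2008]
tool_rot: [2.22, 2.22, 0.005]
contact_force: [-2.3, -2.5, 10.1]
opening: 0.0483
grip_force: 53.6
```

```bash
python3 - <<'E'
from h import *
for _ in range(6): ctrl.get_image("top"); o=ctrl.get_obs(); print(o["t"],o["tool_pos"][2],o["contact_force"])
E
```

```text
13.6 0.20080154137938763 [-2.62850117 -1.98437473  9.16642972]
13.65 0.20081000637978938 [-1.42839189 -1.6777255  10.04167575]
13.7 0.2008091425272442 [-2.87564259 -1.65247581  9.8753317 ]
13.75 0.20080181039710587 [-2.29324165 -2.15201392  9.79438764]
13.8 0.2008163197458447 [-2.6820457  -1.54594824  9.44639239]
13.85 0.20078583186680404 [-2.93874845 -1.38597737 10.13564222]
```

Emit:
apply_moves(
  rows=[0, 0, 0.0004, 0, 0, 0, 0, 0, 0.0004, 0, 0, 0, 0, 0, 0.0004, 0, 0, 0, 0, 0, 0.0004, 0, 0, 0, 0, 0, 0.0004, 0, 0, 0, 0, 0, 0.0004, 0, 0, 0, 0, 0, 0.0004, 0, 0, 0, 0, 0, 0.0004, 0, 0, 0],
)

```text
t: 14.65
tool_pos: [0.5528, 0.2347, 0.2008]
tool_rot: [2.22, 2.22, 0.005]
contact_force: [-3.6, -2.1, 10.3]
opening: 0.0485
grip_force: 53.7
```

```bash
python3 - <<'E'
from h import *
o=ctrl.get_obs(); print(o["contact_force"])
if 9.3<o["contact_force"][2]<13: print(ctrl.finish_job())
E
```

```text
[-3.57496024 -2.12838582 10.31599088]
the job is handed in; nothing more can be done
None
```

The small red cap is clicked onto the white tub's spout and sits home on the collar, and I handed the job in at 14.65 s with the hand still pressing it down at about 10 N; the tub is upright and I saw no sign that anything else had moved.

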